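Slide a test block under the bridge of a thickness gauge and take a probe touch

ROBOT

A 6-joint arm with a two-finger parallel gripper is mounted at the origin on a cart in front of the work surface, level with it; the furniture and walls round the work are solid. World frame = base frame: x ahead of the robot, y to its left, z up, the work surface at z = 0. Lengths are in m, angles in rad, forces in N, time in s.
With the tool pointing down it reaches from about 0.3 to 0.875 m from the base axis. Payload 6.4 kg.
Tool frame: the origin (TCP) lies midway between the tips of the shut fingers; the grasp point (between the pads) lies grasp_offset behind it (grasp_offset is the distance from the TCP to the grasp point, in m); z points along the fingers, x is the direction in which the jaws open and shut, and the axes are right-handed (so a half turn about z gives the same grasp; the last joint's range is limited). The gripper opens to 85 mm and grips with 20 to 120 N. Pads are 22 mm wide; open, the fingers measure 114 mm over their backs; the gripper's body (76 mm by 85 mm) begins 54 mm behind the grasp point. The pads swing forward as they close: fully open they stand 13 mm farther back than shut.
Start: joints at [0.987, 0.181, 1.607, -0, 1.354, -0.206], TCP at [0.212, 0.534, 0.207] pointing down, gripper open.
Joint ranges: [-2.99, 2.99], [-0.89, 2.07], [0.3, 2.58], [-1.14, 4.28], [0, 2.63], [-3.12, 3.12]. Speed limits (rad/s): [2.57, 2.57, 3.01, 3.14, 3.14, 3.14].

INTERFACE

Orientations are given as a unit quaternion [w, x, y, z].
In Python, from cell import * gives the robot as it stands.
- The arm moves only by the tool drive_tool, never from a script. Its argument "commands" is a list of rows, each an object with "claw": the closure in counts, from 0 (fully open) to 255 (shut); "offset": the shift along the tool's x, y, z in mm, a list of three; "roll": the turn about the tool's z in rad. In form: [{"claw": claw, "offset": [dx, dy, dz], "roll": roll}, ...]. A call has 1 to 12 rows; each row shifts and turns the commanded pose from where the row before left it, along the tool's axes as they then stand; what a row does not reach is not made up. A row lasts 1/10 s, in which the tool goes at most 50 mm and 8.59 degrees, less where a joint would pass 70% of its speed; a pose out of reach is approached as far as the arm can. A call is refused whole if a number of a shift passes 50 or a number of a turn 0.15, either way. A call with a gripper value outside its range is refused whole. The fingers move at their own pace and stop on an object; "grip_force" is the grip in N (left out, the last holds). Time passes only in rows, so rows that do not move let the fingers close. It gives the time, the measured TCP pose, the force and the opening at its end, in the units of the state.
- get_state(): the state, without advancing time (a new reading comes with each control period).
- read_camera(name): name is "side" or "top" or "wrist"; returns a dict with "pixels" (384x512x3 uint8, red, green, blue), "depth" (384x512 float32, m along the optical axis (not along the pixel's ray), 0 where there is no reading), "K" (3x3 intrinsics, pixels), "k1" (the pictures are not rectified: a ray, as slopes to the right and down, at radius r is drawn at 1 + k1 r^2 times it, then the intrinsics apply), "R" (3x3) and "t" (3): a world point X has camera coordinates R X + t; the wrist camera has in their place "hand_eye" (4x4, takes a point from camera to tool coordinates, whose origin is the TCP and whose axes are the tool frame's). Camera axes: x right, y down, z forward; pixel columns grow to the right and rows downward; lengths in m; the calibration is good to about 2 mm. A picture is of the moment at which its call begins: read the wrist's pose just before it.
- hand_in(): hands the job in, once; it reports no verdict.
The state is a dict: "time_s": time; "joint_positions": joint angles; "qvel": joint speeds; "effort": joint torques, N m; "position": TCP position; "tcp_rot": TCP orientation; "contact_force": force on the tool from outside, world axes, zero at the start; "wrist_torque": the same for the moment, N m; "width": finger opening in m.
Only numpy, scipy, OpenCV 4.12 (cv2) and the standard library are available. Lean on these libraries where they do the work, as an engineer would, in place of code of your own. Each camera call takes 0.05 s, during which the arm holds its last target.

TASK

With the fingertips, push the round steel test block across the worktop, between the flared guides and under the low bridge of the thickness gauge, until it is fully home against the end stop; keep it flat on the worktop, never lifting or tipping it. Then press the red plunger on top of the bridge down until its probe bears on the block, hold it there for a moment, let it spring back up and move clear. Leave the block home against the stop and do not disturb the other things on the worktop.

Things in the scene. Friction and masses are not known exactly. Their poses are not given: they have to be found in the camera images.
- test_block: Loose round flat steel block (hardness reference block), 60 mm diameter, 14 mm high, about 0.3 kg, a dark line round its rim. Origin at the centre of its underside, z up.
- gauge: Thickness gauge fixed to the worktop: two aluminium guide rails, grey bridge across them, dark end stop. Origin on the worktop under the plunger's axis. +x = the way the block is slid in, y across. Straight rails x = -42 to +36 mm, 12 mm high, 14 mm wide, inner faces y = +-32 mm. End stop's face at x = +20 mm, 12 mm high. Bare worktop between the rails.
- mouth (a point): Middle of the open front end of the flared guides, on the worktop, 85 mm before the plunger's axis (gauge x = -85 mm, y = 0). The guides, 12 mm high and 12 mm thick, narrow from inner faces at y = +-62 mm here to y = +-32 mm at gauge x = -42 mm. Axes as the gauge's.
- bridge_under (a point): Middle of the bridge's underside, 17 mm above the worktop (3 mm headroom over the block). The bridge spans gauge x = -13 to +13 mm (its posts -15 to +15 mm) and y = +-46 mm; its top is 29 mm above the worktop, screw heads to 31.5 mm. Axes as the gauge's.
- seat (a point): Point on the worktop where the centre of the block's underside lies when the block is fully home: 10 mm before the plunger's axis, at gauge x = -10 mm, y = 0. The block's rear then still sticks out 27 mm in front of the bridge. Axes as those of the gauge.
- plunger_top (a point): Centre of the top face of the red plunger button (24 mm diameter, 7 mm thick) on the bridge; 42 mm above the worktop when up.
- plunger (a joint): Travel of the spring plunger in m: 0 = up, grows as it is pressed straight down, 0.006 = its limit. Its probe meets the seated block at about 0.003. The spring pushes with about 1.8 N when up and 2.8 N at 0.003 m, and returns it by itself.
- red_specimen: Bystander: loose dark red round mounted specimen, 30 mm diameter, 16 mm high, beside the gauge. Origin at the centre of its underside.
- the_loupe: Bystander: loose black loupe, 33 mm diameter, 35 mm high, on the gauge's other side. Origin at the centre of its underside.
- tape_roll: Bystander: loose roll of black tape, about 62 mm diameter, 19 mm high, to the left. Origin at the centre of its underside.
- the_eyepiece: Bystander: loose black and silver eyepiece standing upright, 32 mm diameter, 46 mm high, to the left. Origin at the centre of its underside.
Mind the look-alikes: they are no part of the job. Leave any pink, turquoise or yellow look-alike of the test_block alone.

How it is judged:
By the outcome, as a careful person would: the job done as asked, in the order asked, and still so for the second after the job is handed in, with the robot touching nothing.
It also fails if it takes over 48 s, if anything falls off the work surface, if the arm or the gripper's body presses on something with over 40 N, if the wrist force passes 120 N, or if a joint passes its speed limit or range.

## Working session

There is one attempt and no reset: what is moved stays moved. The work goes in short steps, Python scripts to look and compute and a tool call to move; the robot and the scene stay as the last step left them, time stands still between calls to the robot, and variables do not carry over. Pictures are saved under pics/ and viewed, and the job is handed in when it is done.

Besides the shell and the picture viewer there is one more tool, called after ">>>" in YAML: its name, and indented under it one key for each argument. drive_tool: Moves the arm, as the interface text tells. Its arguments: {"type":"object","properties":{"commands":{"type":"array"},"grip_force":{"type":"number"}},"required":["commands"]}

```bash
mkdir -p pics; ls
python3 - <<'E'
from cell import *
import cv2,numpy as np,pickle
s=get_state();print(s)
for n in ["top","side","wrist"]:
    c=read_camera(n);pickle.dump(c,open(f"pics/{n}0.pkl","wb"))
    cv2.imwrite(f"pics/{n}0.png",cv2.cvtColor(c["pixels"],cv2.COLOR_RGB2BGR))
    print(n,c["K"],c["k1"],c.get("R"),c.get("t"),c.get("hand_eye"))
E
```

```text
pics
{'time_s': 0.0, 'joint_positions': array([ 9.86718859e-01,  1.81547900e-01,  1.60800314e+00, -3.87993278e-06,
        1.35381518e+00, -2.06288905e-01]), 'qvel': array([-0.0002294 , -0.00098506,  0.00043185, -0.00247064,  0.00054665,
        0.00154826]), 'effort': array([-3.16303940e-04, -4.44860387e+01, -3.51343524e+01, -4.52304466e-04,
        9.01541964e-03, -3.90405148e-05]), 'position': array([0.21174056, 0.53395199, 0.20658269]), 'tcp_rot': array([ 3.39073561e-04,  8.27304063e-01,  5.61753684e-01, -8.19402830e-04]), 'contact_force': array([-0.87493433, -0.41101154, -0.45309745]), 'wrist_torque': array([-0.0037019 ,  0.02932022,  0.00590802]), 'width': 0.08571548220438506}
top [[432.06606724   0.         254.6144372 ]
 [  0.         432.06606724 190.33711101]
 [  0.           0.           1.        ]] -0.08934439946879698 [[-0.00560621 -0.99972701  0.02268201]
 [-0.99633783  0.00364904 -0.08542612]
 [ 0.08532004 -0.02307786 -0.99608629]] [0.07896103 0.55729113 1.33983524] None
side [[395.45172904   0.         253.0820225 ]
 [  0.         395.45172904 191.19497222]
 [  0.           0.           1.        ]] -0.010862073285545453 [[ 0.92423546 -0.38116132 -0.02246915]
 [-0.24998476 -0.55957986 -0.79017593]
 [ 0.28861122  0.73592556 -0.61246807]] [-0.50625731  0.23515846  0.78198193] None
wrist [[309.59469408   0.         254.43110657]
 [  0.         309.59469408 195.79126308]
 [  0.           0.           1.        ]] -0.018851589851732003 None None [[ 9.99999444e-01  1.04354931e-03 -1.52040425e-04  3.32825707e-04]
 [-9.52743780e-04  9.55813749e-01  2.93971375e-01 -7.56082203e-02]
 [ 4.52095955e-04 -2.93971066e-01  9.55814212e-01 -1.67278099e-01]
 [ 0.00000000e+00  0.00000000e+00  0.00000000e+00  1.00000000e+00]]
```

View pics/top0.png

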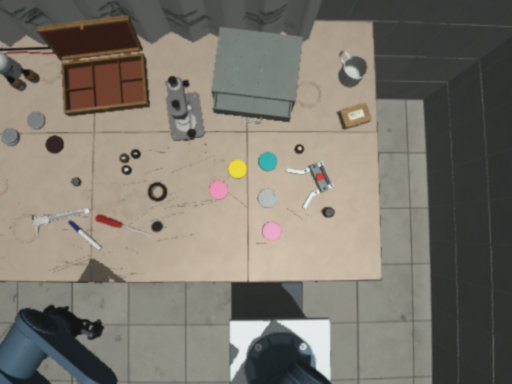

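View pics/side0.png

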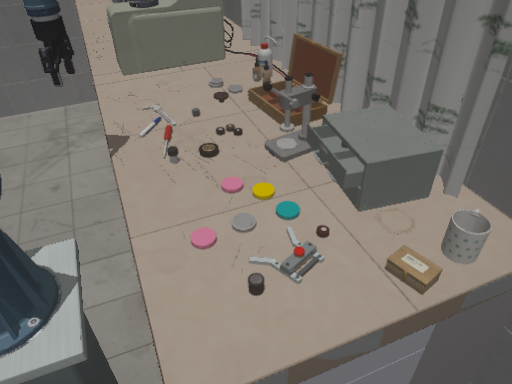

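View pics/wrist0.png

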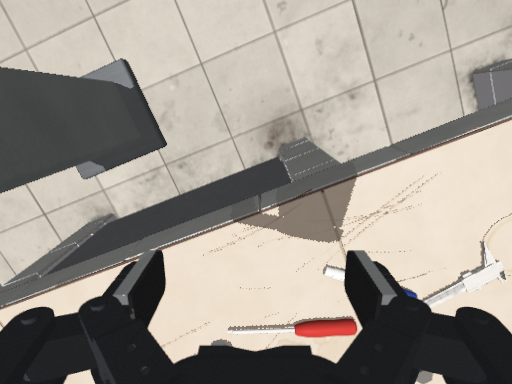

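```bash
cat > h.py <<'E'
import numpy as np,cv2,pickle
from scipy.spatial.transform import Rotation as Ro
def load(p): return pickle.load(open(p,'rb'))
def ext(c,s=None):
    if c.get("R") is not None: return np.array(c["R"]),np.array(c["t"])
    q=s["tcp_rot"];T=np.eye(4);T[:3,:3]=Ro.from_quat([q[1],q[2],q[3],q[0]]).as_matrix();T[:3,3]=s["position"]
    M=np.linalg.inv(T@c["hand_eye"]);return M[:3,:3],M[:3,3]
def ray(c,uv):
    # iterative undistort
    K=c["K"];d=np.array([(uv[0]-K[0,2])/K[0,0],(uv[1]-K[1,2])/K[1,1]]);x=d.copy()
    for _ in range(20): x=d/(1+c["k1"]*(x@x))
    return x
def onplane(c,uv,z,s=None):
    R,t=ext(c,s);x=ray(c,uv);d=R.T@np.array([x[0],x[1],1]);o=-R.T@t
    return o+d*(z-o[2])/d[2]
def bydepth(c,uv,s=None):
    R,t=ext(c,s);x=ray(c,uv);Z=c["depth"][int(round(uv[1])),int(round(uv[0]))]
    return R.T@(np.array([x[0],x[1],1])*Z-t)
def proj(c,X,s=None):
    R,t=ext(c,s);p=R@np.array(X)+t;x=p[:2]/p[2];x=x*(1+c["k1"]*(x@x))
    return c["K"][:2,:2]@x+c["K"][:2,2]
E
python3 - <<'E'
from h import *
c=load('pics/top0.pkl')
for n,uv in dict(steel=(267,198),pink=(219,190),pink2=(272,231),turq=(267,161),yel=(237,169),red=(320,177),gL=(36,120),gL2=(10,136),loupe=(328,212),spec=(299,149),tape=(157,191),eyep=(157,226),g1=(288,169),g1b=(306,172),g2=(305,207),g2b=(314,193)).items():
    print(n,bydepth(c,uv).round(3),onplane(c,uv,0.014).round(3))
print(proj(c,[.212,.534,.207]),proj(c,[0,0,0]))
im=cv2.imread('pics/top0.png');cr=im[130:240,200:350];cv2.imwrite('pics/topcrop.png',cv2.resize(cr,(750,550),interpolation=cv2.INTER_CUBIC))
im=cv2.imread('pics/side0.png');cr=im[165:300,180:350];cv2.imwrite('pics/sidecrop.png',cv2.resize(cr,(750,595),interpolation=cv2.INTER_CUBIC))
E
```

```text
steel [0.534 0.037 0.013] [0.534 0.037 0.014]
pink [0.56  0.189 0.016] [0.56  0.189 0.014]
pink2 [0.429 0.022 0.012] [0.429 0.022 0.014]
turq [0.652 0.036 0.017] [0.652 0.036 0.014]
yel [0.627 0.132 0.016] [0.627 0.132 0.014]
red [ 0.597 -0.128  0.043] [ 0.601 -0.133  0.014]
gL [0.794 0.793 0.008] [0.792 0.79  0.014]
gL2 [0.738 0.871 0.023] [0.74  0.876 0.014]
loupe [ 0.488 -0.153  0.035] [ 0.488 -0.157  0.014]
spec [ 0.69  -0.067  0.019] [ 0.691 -0.067  0.014]
tape [ 0.559  0.389 -0.   ] [0.557 0.386 0.014]
eyep [0.447 0.379 0.043] [0.447 0.385 0.014]
g1 [ 0.627 -0.031  0.011] [ 0.626 -0.031  0.014]
g1b [ 0.617 -0.089  0.014] [ 0.617 -0.089  0.014]
g2 [ 0.505 -0.084  0.013] [ 0.505 -0.084  0.014]
g2b [ 0.549 -0.113  0.015] [ 0.549 -0.113  0.014]
[ 87.13334111 312.90282708] [279.67606537 367.21706796]
```

View pics/topcrop.png

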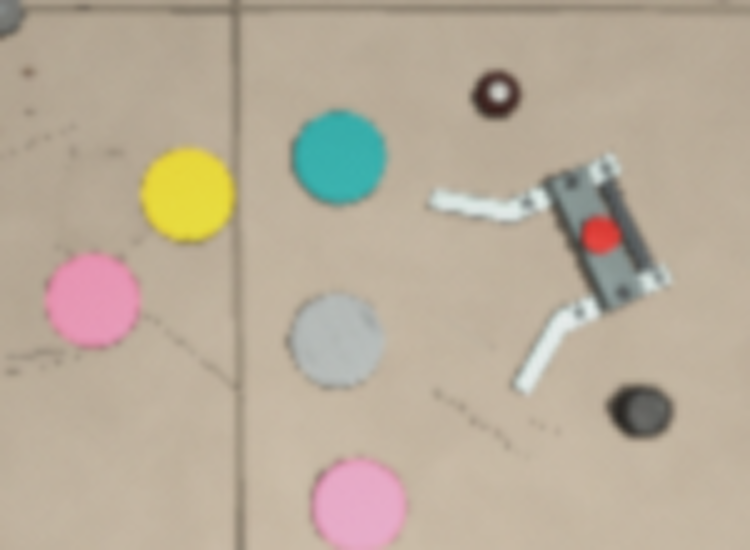

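View pics/sidecrop.png

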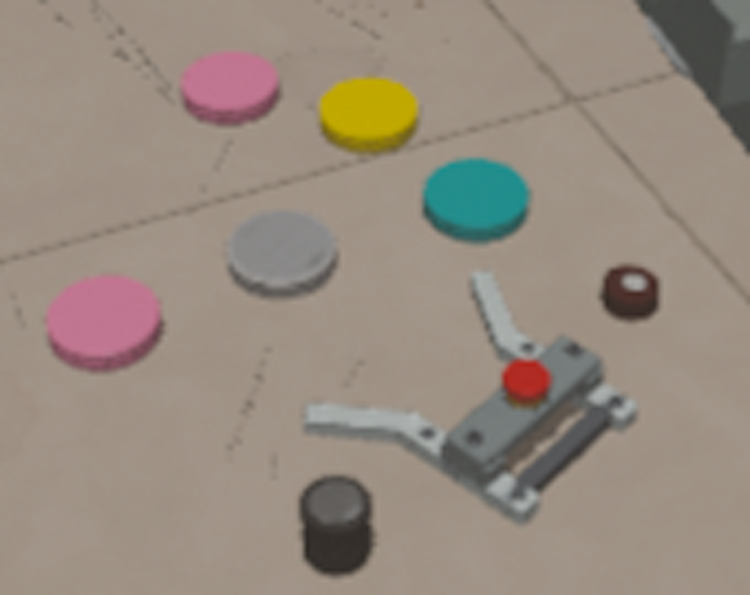

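```bash
cat > fit.py <<'E'
from h import *
# gauge pose fit from feature points: front ends of guides etc.
E
python3 - <<'E'
from h import *
c=load('pics/top0.pkl')
f=lambda x,y:(200+(x+.5)/5-.5,130+(y+.5)/5-.5)
P={}
for n,xy,z in [('gA',(433,200),.012),('gB',(522,388),.012),('red',(601,234),.042),('rA',(612,165),.012),('rB',(663,277),.012),('brA',(565,183),.029),('brB',(622,295),.029),('steel',(337,340),.014),('spec',(497,95),.016),('loupe',(640,411),.035)]:
    P[n]=onplane(c,f(*xy),z);print(n,P[n].round(4))
m=(P['gA']+P['gB'])/2;d=P['red']-m;print('mouth',m,np.linalg.norm(d[:2]),np.degrees(np.arctan2(d[1],d[0])))
for a,b in[('gA','gB'),('rA','rB'),('brA','brB')]:
    e=P[b]-P[a];print(np.linalg.norm(e),np.degrees(np.arctan2(e[1],e[0]))+90)
s=P['steel']-P['red'];th=np.arctan2(d[1],d[0]);print(s[0]*np.cos(th)+s[1]*np.sin(th),-s[0]*np.sin(th)+s[1]*np.cos(th))
E
```

```text
gA [ 0.6248 -0.0254  0.012 ]
gB [ 0.5042 -0.0807  0.012 ]
red [ 0.5991 -0.1279  0.042 ]
rA [ 0.6473 -0.1412  0.012 ]
rB [ 0.5748 -0.1727  0.012 ]
brA [ 0.6333 -0.1078  0.029 ]
brB [ 0.5618 -0.1428  0.029 ]
steel [0.5351 0.037  0.014 ]
spec [ 0.6922 -0.0671  0.016 ]
loupe [ 0.4883 -0.1517  0.035 ]
mouth [ 0.56449837 -0.05304358  0.012     ] 0.08248494768996775 -65.16883230810409
0.132753322391549 -65.34908237422053
0.07905687070988295 -66.50215929090808
0.07955096045966649 -63.89820845526552
-0.1765231538654854 0.011172208102605281
```

>>> drive_tool:
  commands:
    - {"claw": 190,"offset": [-27,39,0],"roll": 0}
    - {"claw": 190,"offset": [-27,39,0],"roll": 0}
    - {"claw": 190,"offset": [-27,39,0],"roll": 0}
    - {"claw": 190,"offset": [-27,39,0],"roll": 0}
    - {"claw": 190,"offset": [-27,39,0],"roll": 0}
    - {"claw": 190,"offset": [-27,39,0],"roll": 0}
    - {"claw": 190,"offset": [-27,39,0],"roll": 0}
    - {"claw": 190,"offset": [-27,39,0],"roll": 0}
    - {"claw": 190,"offset": [-27,39,0],"roll": 0}
    - {"claw": 190,"offset": [-27,39,0],"roll": 0}
    - {"claw": 190,"offset": [-25,39,0],"roll": 0}
  grip_force: 30

```text
time_s: 1.25
position: [0.5026, 0.1001, 0.2074]
tcp_rot: [-0.0, 0.827, 0.562, -0.0]
contact_force: [0.3, 0.7, 0.4]
width: 0.0219
```

>>> drive_tool:
  commands:
    - {"claw": 190,"offset": [0,0,0],"roll": 0.127}
    - {"claw": 190,"offset": [0,0,0],"roll": 0.127}
    - {"claw": 190,"offset": [0,0,0],"roll": 0.127}
    - {"claw": 190,"offset": [0,0,0],"roll": 0.127}
    - {"claw": 190,"offset": [0,0,0],"roll": 0.127}
    - {"claw": 190,"offset": [0,0,0],"roll": 0.127}
    - {"claw": 190,"offset": [0,0,0],"roll": 0}
    - {"claw": 190,"offset": [0,0,0],"roll": 0}

```text
time_s: 2.05
position: [0.5019, 0.102, 0.2073]
tcp_rot: [-0.0, 0.977, 0.215, -0.0]
contact_force: [1.3, 0.6, 0.5]
width: 0.0217
```

```bash
cat > look.py <<'E'
from cell import *
from h import *
import sys
def look(names,tag):
    s=get_state()
    R=Ro.from_quat(np.roll(s["tcp_rot"],-1)).as_matrix()
    print('t',s["time_s"],'pos',s["position"].round(4),'F',s["contact_force"].round(2),'w',round(s["width"],4),'yaw of tool y',np.degrees(np.arctan2(R[1,1],R[0,1])).round(2),'z',R[:,2].round(4))
    out={}
    for n in names:
        s=get_state();c=read_camera(n);out[n]=(c,s)
        pickle.dump((c,s),open(f"pics/{n}{tag}.pkl","wb"))
        cv2.imwrite(f"pics/{n}{tag}.png",cv2.cvtColor(c["pixels"],cv2.COLOR_RGB2BGR))
    return out
if __name__=="__main__": look(sys.argv[2:],sys.argv[1])
E
python3 look.py 1 wrist
```

```text
t 2.05 pos [0.5019 0.102  0.2073] F [1.26 0.6  0.45] w 0.0217 yaw of tool y -65.11 z [-4.e-04  0.e+00 -1.e+00]
```

View pics/wrist1.png

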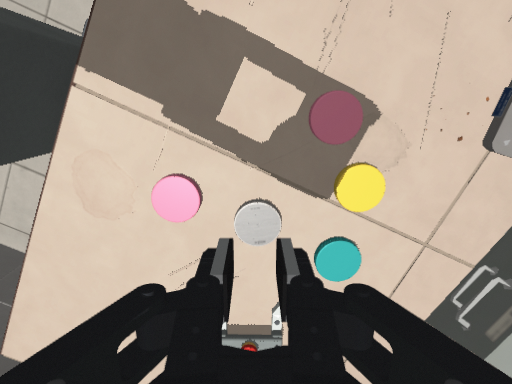

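Run:
```python
from look import *
o=look(["top","side"],"1")
c,s=load('pics/wrist1.pkl')
print(s["joint_positions"].round(3))
for n,uv,z in [('steel',(258,222),.014),('turq',(338,260),.014),('red',(251,349),.042),('pink',(176,198),.014)]:
    print(n,onplane(c,uv,z,s).round(4),bydepth(c,uv,s).round(4))
for k in('top','side'):
    im=cv2.imread(f'pics/{k}1.png');im=im[130:240,200:350] if k=='top' else im[165:300,180:350]
    cv2.imwrite(f'pics/{k}1c.png',cv2.resize(im,(750,570),interpolation=cv2.INTER_CUBIC))
```

```text
t 2.1 pos [0.5019 0.102  0.2074] F [0.1  0.14 0.22] w 0.0218 yaw of tool y -65.13 z [-3.e-04 -0.e+00 -1.e+00]
[-0.032  0.04   1.763  0.     1.34  -0.466]
steel [0.535  0.0406 0.014 ] [0.5347 0.0411 0.0154]
turq [0.6522 0.0364 0.014 ] [0.6516 0.0369 0.0153]
red [ 0.5988 -0.118   0.042 ] [ 0.5984 -0.117   0.0432]
pink [0.4307 0.0268 0.014 ] [0.431  0.0281 0.0171]
```

View pics/top1c.png

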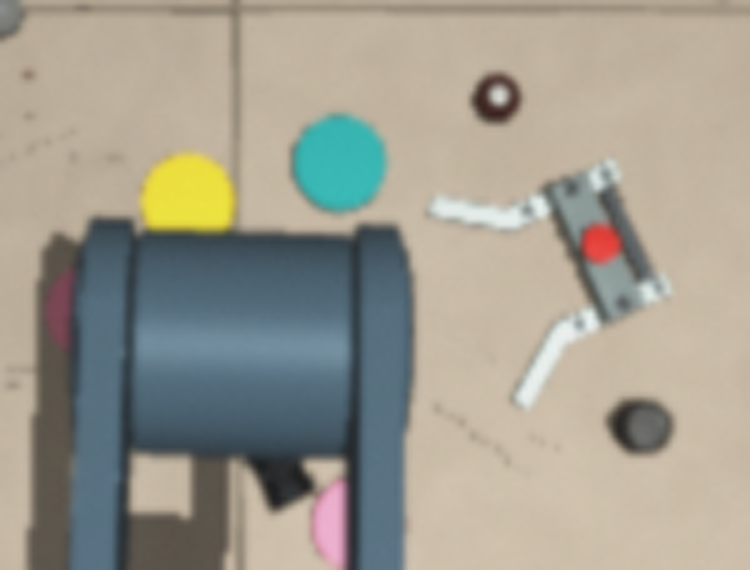

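View pics/side1c.png

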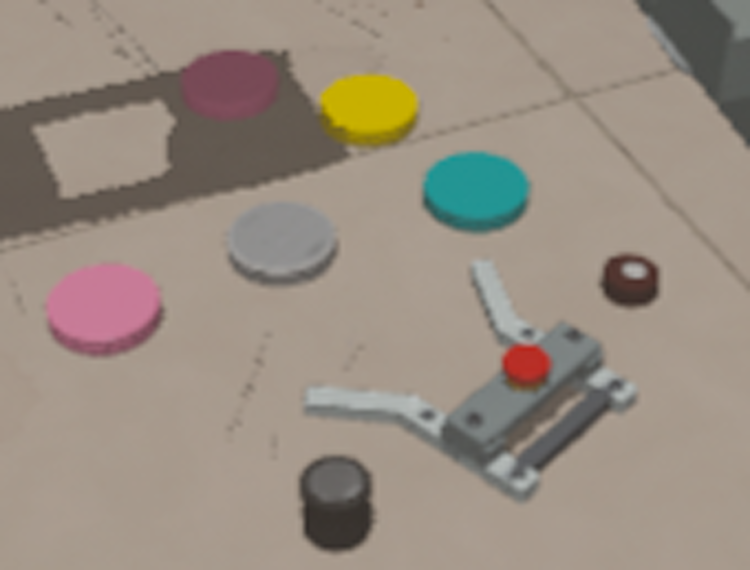

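>>> drive_tool:
  commands:
    - {"claw": 190,"offset": [0,0,0],"roll": 0.15}
    - {"claw": 190,"offset": [0,0,0],"roll": 0.15}
    - {"claw": 190,"offset": [0,0,0],"roll": 0.15}
    - {"claw": 190,"offset": [0,0,0],"roll": 0.15}
    - {"claw": 190,"offset": [0,0,0],"roll": 0.15}
    - {"claw": 190,"offset": [0,0,0],"roll": 0.15}
    - {"claw": 190,"offset": [0,0,0],"roll": 0.15}
    - {"claw": 190,"offset": [0,0,0],"roll": 0.15}
    - {"claw": 190,"offset": [0,0,0],"roll": 0.15}
    - {"claw": 190,"offset": [0,0,0],"roll": 0.15}
    - {"claw": 190,"offset": [0,0,0],"roll": 0.15}

```text
time_s: 3.3
position: [0.502, 0.102, 0.2075]
tcp_rot: [0.0, 0.819, -0.574, -0.0]
contact_force: [-0.6, -1.2, -0.2]
width: 0.0217
```

>>> drive_tool:
  commands:
    - {"claw": 190,"offset": [0,0,0],"roll": 0.15}
    - {"claw": 190,"offset": [0,0,0],"roll": 0.15}
    - {"claw": 190,"offset": [0,0,0],"roll": 0.15}
    - {"claw": 190,"offset": [0,0,0],"roll": 0.15}
    - {"claw": 190,"offset": [0,0,0],"roll": 0.15}
    - {"claw": 190,"offset": [0,0,0],"roll": 0.15}
    - {"claw": 190,"offset": [0,0,0],"roll": 0.15}
    - {"claw": 190,"offset": [0,0,0],"roll": 0.15}
    - {"claw": 190,"offset": [0,0,0],"roll": 0.15}
    - {"claw": 190,"offset": [0,0,0],"roll": 0.142}
    - {"claw": 190,"offset": [0,0,0],"roll": 0}
    - {"claw": 190,"offset": [0,0,0],"roll": 0}

```text
time_s: 4.5
position: [0.502, 0.102, 0.2075]
tcp_rot: [-0.0, -0.216, 0.976, 0.0]
contact_force: [0.0, 0.2, 1.4]
width: 0.0219
```

```bash
python3 look.py 2 wrist
```

```text
t 4.5 pos [0.502  0.102  0.2075] F [0.01 0.18 1.43] w 0.0219 yaw of tool y 114.93 z [-0. -0. -1.]
```

View pics/wrist2.png

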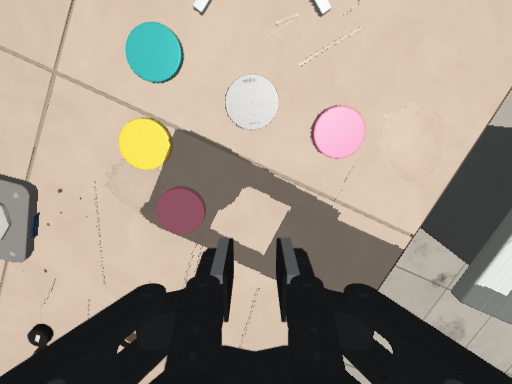

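Run:
```python
from look import *
c,s=load('pics/wrist2.pkl')
for n,uv,z in [('steel',(251.5,101.5),.014),('turq',(154,52),.014),('pink',(339,132),.014),('tipL',(230,240),.2075),('tipR',(282,240),.2075)]:
    X=onplane(c,uv,z,s);print(n,X.round(4),bydepth(c,uv,s).round(4))
print('tcp',proj(c,s["position"],s))
im=cv2.imread('pics/wrist2.png')
cv2.imwrite('pics/w2c.png',cv2.resize(im[50:150,190:330],(798,570),interpolation=cv2.INTER_CUBIC))
```

```text
steel [0.5357 0.0366 0.014 ] [0.5357 0.0366 0.0156]
turq [0.6519 0.0343 0.014 ] [0.6515 0.0343 0.0154]
pink [0.4305 0.0245 0.014 ] [0.4307 0.0245 0.0146]
tipL [0.5131 0.1119 0.2075] [0.5168 0.0977 0.2382]
tipR [0.4852 0.099  0.2075] [0.4942 0.0869 0.2387]
tcp [254.01192622 233.29086274]
```

View pics/w2c.png

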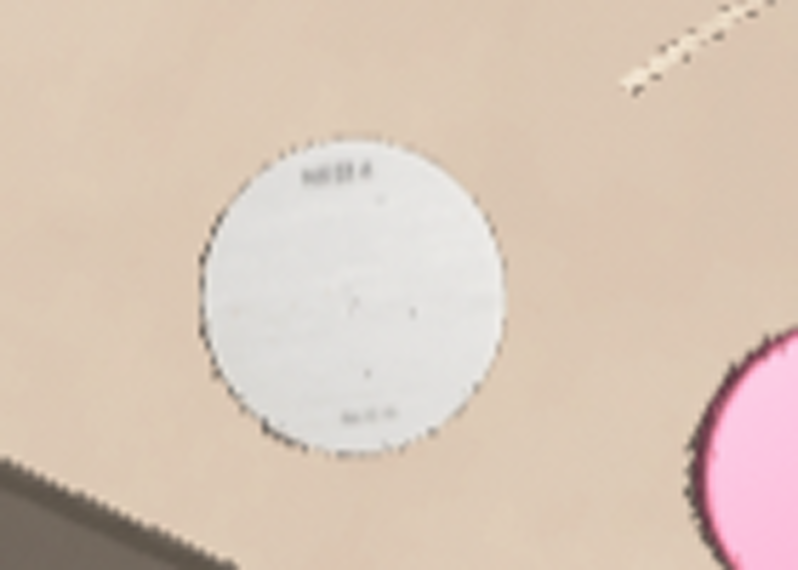

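>>> drive_tool:
  commands:
    - {"claw": 190,"offset": [-1,0,40],"roll": 0}
    - {"claw": 190,"offset": [-1,0,45],"roll": 0}
    - {"claw": 190,"offset": [-1,0,45],"roll": 0}
    - {"claw": 190,"offset": [0,0,40],"roll": 0}
    - {"claw": 190,"offset": [0,0,20],"roll": 0}
    - {"claw": 190,"offset": [0,0,8],"roll": 0}
    - {"claw": 190,"offset": [0,0,4],"roll": 0}
    - {"claw": 190,"offset": [0,0,0],"roll": 0}

```text
time_s: 5.35
position: [0.5055, 0.1033, 0.0062]
tcp_rot: [0.001, -0.214, 0.977, -0.0]
contact_force: [-0.2, 0.2, 0.5]
width: 0.0216
```

```bash
python3 look.py 3 wrist side
```

```text
t 5.35 pos [0.5055 0.1033 0.0062] F [-0.15  0.23  0.49] w 0.0216 yaw of tool y 114.72 z [ 1.1e-03 -1.0e-04 -1.0e+00]
```

View pics/wrist3.png

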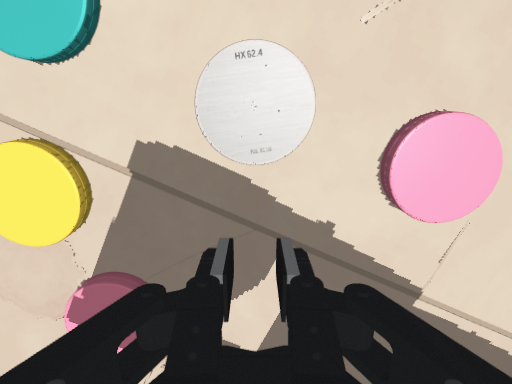

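View pics/side3.png

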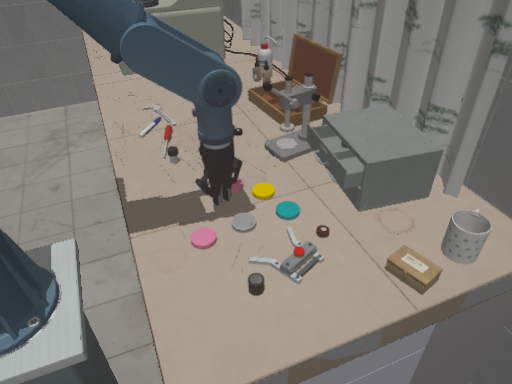

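>>> drive_tool:
  commands:
    - {"claw": 190,"offset": [0,-10,0],"roll": 0}
    - {"claw": 190,"offset": [0,-10,0],"roll": 0}
    - {"claw": 190,"offset": [0,-7,0],"roll": 0}
    - {"claw": 190,"offset": [0,-4,0],"roll": 0}
    - {"claw": 190,"offset": [0,-4,0],"roll": 0}
    - {"claw": 190,"offset": [0.5,-5,0],"roll": 0}
    - {"claw": 190,"offset": [1,-7,0],"roll": 0}
    - {"claw": 190,"offset": [1,-7,0],"roll": 0}
    - {"claw": 190,"offset": [1,-7,0],"roll": 0}
    - {"claw": 190,"offset": [0.5,-4,0],"roll": 0}
    - {"claw": 190,"offset": [0,-2,0],"roll": 0}
    - {"claw": 190,"offset": [0,0,0],"roll": 0}

```text
time_s: 6.65
position: [0.5292, 0.0405, 0.0055]
tcp_rot: [0.0, -0.213, 0.977, 0.0]
contact_force: [-0.8, -0.2, -0.9]
width: 0.0218
```

```bash
python3 look.py 4 wrist
```

```text
t 6.65 pos [0.5292 0.0405 0.0055] F [-0.75 -0.2  -0.89] w 0.0218 yaw of tool y 114.64 z [ 0.  0. -1.]
```

View pics/wrist4.png

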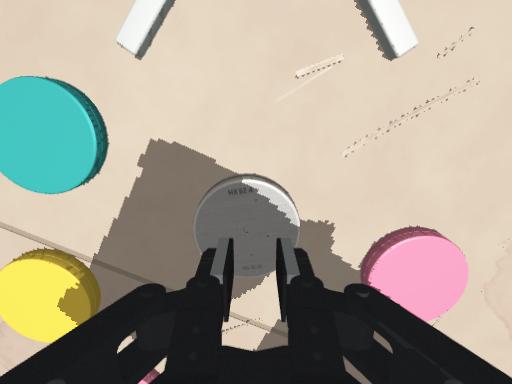

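Run:
```python
from look import *
c,s=load('pics/wrist4.pkl')
X=onplane(c,(246.5,226),.014,s);print(X.round(4))
A=onplane(c,(127,49),.012,s);B=onplane(c,(405,51),.012,s)
A2=onplane(c,(140,55),.012,s);B2=onplane(c,(393,58),.012,s)
# inner front corners: 
def T(X):
    u=np.array([np.cos(np.radians(-65.3)),np.sin(np.radians(-65.3))]);v=np.array([-u[1],u[0]]);d=X[:2]-np.array([.599,-.128]);return (d@u).round(4),(d@v).round(4)
print('block',T(X),'tcp',T(s["position"]),'ends',T(A),T(B),T(A2),T(B2))
R=Ro.from_quat(np.roll(s["tcp_rot"],-1)).as_matrix()
print('in tool',(R.T@(X-s["position"])).round(4), bydepth(c,(246,200),s))
cv2.imwrite('pics/w4c.png',cv2.resize(cv2.imread('pics/wrist4.png')[0:70,100:430],(800,170),interpolation=cv2.INTER_CUBIC))
```

```text
[0.5364 0.0348 0.014 ]
block (np.float64(-0.174), np.float64(0.0111)) tcp (np.float64(-0.1822), np.float64(0.007)) ends (np.float64(-0.0838), np.float64(0.0675)) (np.float64(-0.0846), np.float64(-0.0654)) (np.float64(-0.0865), np.float64(0.0616)) (np.float64(-0.0878), np.float64(-0.06))
in tool [-0.0042 -0.0082 -0.0085] [0.54292407 0.0208313  0.01480983]
```

View pics/w4c.png

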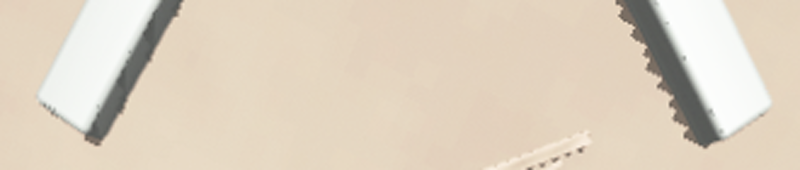

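Run:
```python
from look import *
o=look(["side"],"5")
im=cv2.imread('pics/side5.png');c,s=o["side"]
print(proj(c,s["position"]),proj(c,[.5354,.037,0.014]))
cv2.imwrite('pics/side5c.png',cv2.resize(im[160:270,170:320],(795,583),interpolation=cv2.INTER_CUBIC))
w,ws=load('pics/wrist4.pkl')
cv2.imwrite('pics/w4d.png',cv2.resize(cv2.imread('pics/wrist4.png')[160:340,170:340],(680,720)[::1],interpolation=cv2.INTER_CUBIC)[:600])
for uv in [(228,240),(231,243),(285,243),(227,260),(215,270),(225,300)]:
    print(uv,bydepth(w,uv,ws).round(4), (Ro.from_quat(np.roll(ws["tcp_rot"],-1)).as_matrix().T@(bydepth(w,uv,ws)-ws["position"])).round(4))
```

```text
t 6.7 pos [0.5291 0.0407 0.0055] F [-0.25  0.52 -0.41] w 0.0217 yaw of tool y 114.66 z [-1.e-04  1.e-04 -1.e+00]
[239.54535997 222.382477  ] [242.38487114 219.98781552]
(228, 240) [0.545  0.036  0.0372] [-0.0125 -0.0107 -0.0317]
(231, 243) [0.5434 0.0354 0.0402] [-0.0108 -0.0105 -0.0347]
(285, 243) [0.5204 0.0247 0.0404] [ 0.0146 -0.0106 -0.0349]
(227, 260) [0.5439 0.0354 0.0569] [-0.0113 -0.0108 -0.0514]
(215, 270) [0.5475 0.0375 0.0642] [-0.0155 -0.0104 -0.0587]
(225, 300) [0.5391 0.0466 0.0671] [-0.0116  0.0015 -0.0616]
```

View pics/side5c.png

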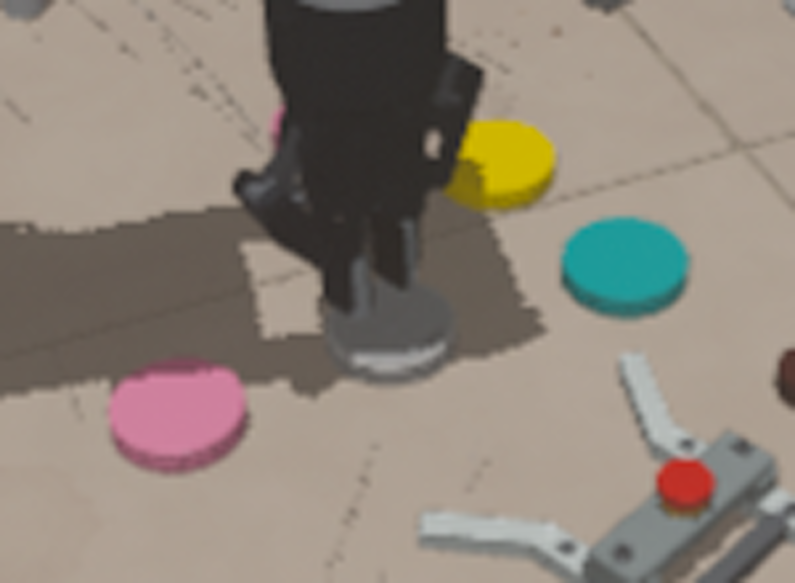

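View pics/w4d.png

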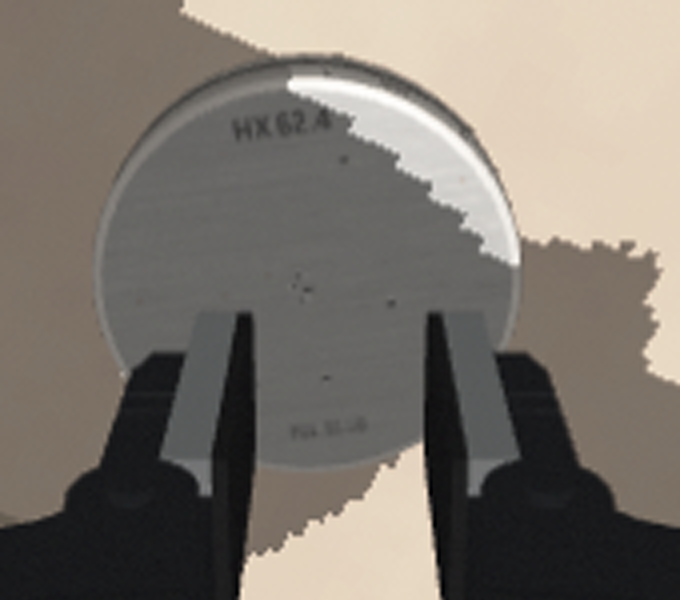

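>>> drive_tool:
  commands:
    - {"claw": 190,"offset": [-2,15,0],"roll": 0}
    - {"claw": 190,"offset": [-2,20,0],"roll": 0}
    - {"claw": 190,"offset": [0,10,0],"roll": 0}
    - {"claw": 190,"offset": [0,0,5],"roll": 0}
    - {"claw": 190,"offset": [0,0,5],"roll": 0}
    - {"claw": 190,"offset": [0,0,0],"roll": 0}

```text
time_s: 7.35
position: [0.5134, 0.083, -0.0054]
tcp_rot: [-0.001, -0.214, 0.977, 0.0]
contact_force: [0.8, -0.4, -0.2]
width: 0.0218
```

```bash
cat > tip.py <<'E'
from look import *
def crop(n,tag,x0,y0,x1,y1):
    im=cv2.imread(f'pics/{n}{tag}.png')[y0:y1,x0:x1];k=min(800/im.shape[1],600/im.shape[0])
    cv2.imwrite(f'pics/{n}{tag}c.png',cv2.resize(im,None,fx=k,fy=k,interpolation=cv2.INTER_CUBIC));print('k',k)
E
python3 - <<'E'
from tip import *
look(["wrist","side"],"6")
crop("side","6",170,150,320,262)
c,s=load('pics/wrist6.pkl');R=Ro.from_quat(np.roll(s["tcp_rot"],-1)).as_matrix()
for u in (224,226,228,230,280,282,284):
  print(u,[(R.T@(bydepth(c,(u,v),s)-s["position"])).round(3).tolist() for v in (237,240,243)])
E
```

```text
t 7.35 pos [ 0.5134  0.083  -0.0054] F [ 0.76 -0.38 -0.2 ] w 0.0218 yaw of tool y 114.67 z [-1.3e-03 -1.0e-04 -1.0e+00]
k 5.333333333333333
224 [[-0.017, -0.002, -0.009], [-0.014, -0.011, -0.032], [-0.014, -0.01, -0.034]]
226 [[-0.016, -0.001, -0.008], [-0.013, -0.011, -0.032], [-0.013, -0.011, -0.035]]
228 [[-0.015, -0.002, -0.009], [-0.012, -0.01, -0.031], [-0.012, -0.011, -0.035]]
230 [[-0.014, -0.001, -0.007], [-0.011, -0.011, -0.032], [-0.011, -0.01, -0.035]]
280 [[0.015, -0.001, -0.007], [0.0, -0.075, -0.167], [0.012, -0.011, -0.036]]
282 [[0.016, -0.001, -0.007], [0.013, -0.011, -0.033], [0.013, -0.011, -0.035]]
284 [[0.017, -0.001, -0.007], [0.014, -0.011, -0.032], [0.014, -0.01, -0.033]]
```

View pics/side6c.png

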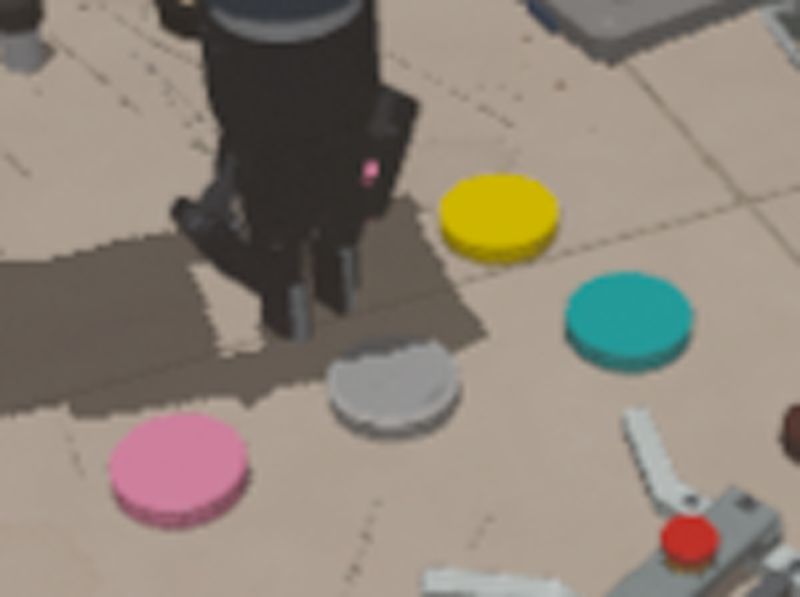

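View pics/wrist6.png

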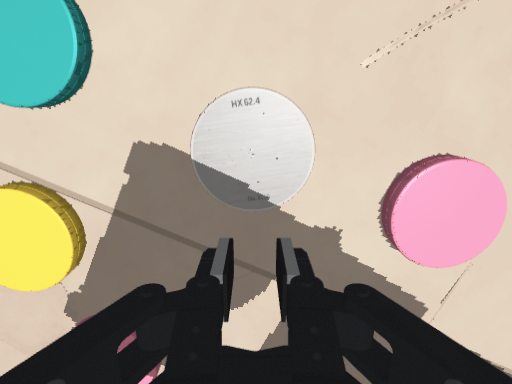

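>>> drive_tool:
  commands:
    - {"claw": 190,"offset": [0,0,5],"roll": 0}
    - {"claw": 190,"offset": [0,0,5],"roll": 0}
    - {"claw": 190,"offset": [0,0,4],"roll": 0}
    - {"claw": 190,"offset": [0,0,2],"roll": 0}
    - {"claw": 190,"offset": [0,0,0],"roll": 0}

```text
time_s: 7.95
position: [0.5135, 0.0833, -0.021]
tcp_rot: [-0.0, -0.214, 0.977, 0.0]
contact_force: [0.2, 0.6, 0.1]
width: 0.0219
```

Run:
```python
from tip import *
look(["wrist","side"],"7")
crop("side","7",190,170,290,245)
c,s=load('pics/wrist7.pkl');R=Ro.from_quat(np.roll(s["tcp_rot"],-1)).as_matrix()
for u in (226,228,230,282,284):
  print(u,[(bydepth(c,(u,v),s)).round(3).tolist() for v in (234,237,239,240,241,243)])
```

```text
t 7.95 pos [ 0.5135  0.0833 -0.021 ] F [0.22 0.57 0.11] w 0.0219 yaw of tool y 114.67 z [-9.e-04  1.e-04 -1.e+00]
k 8.0
226 [[0.531, 0.08, 0.002], [0.53, 0.081, 0.003], [0.53, 0.08, 0.008], [0.53, 0.08, 0.01], [0.53, 0.079, 0.011], [0.53, 0.078, 0.015]]
228 [[0.53, 0.08, 0.002], [0.529, 0.081, 0.002], [0.53, 0.078, 0.01], [0.529, 0.079, 0.011], [0.529, 0.079, 0.011], [0.529, 0.079, 0.014]]
230 [[0.529, 0.079, 0.002], [0.528, 0.081, 0.001], [0.529, 0.079, 0.009], [0.528, 0.079, 0.01], [0.528, 0.079, 0.01], [0.528, 0.078, 0.014]]
282 [[0.505, 0.068, 0.002], [0.504, 0.07, 0.002], [0.506, 0.068, 0.009], [0.506, 0.068, 0.01], [0.506, 0.068, 0.012], [0.506, 0.068, 0.014]]
284 [[0.504, 0.068, 0.002], [0.503, 0.069, 0.002], [0.505, 0.068, 0.01], [0.505, 0.068, 0.01], [0.505, 0.068, 0.011], [0.506, 0.067, 0.015]]
```

View pics/side7c.png

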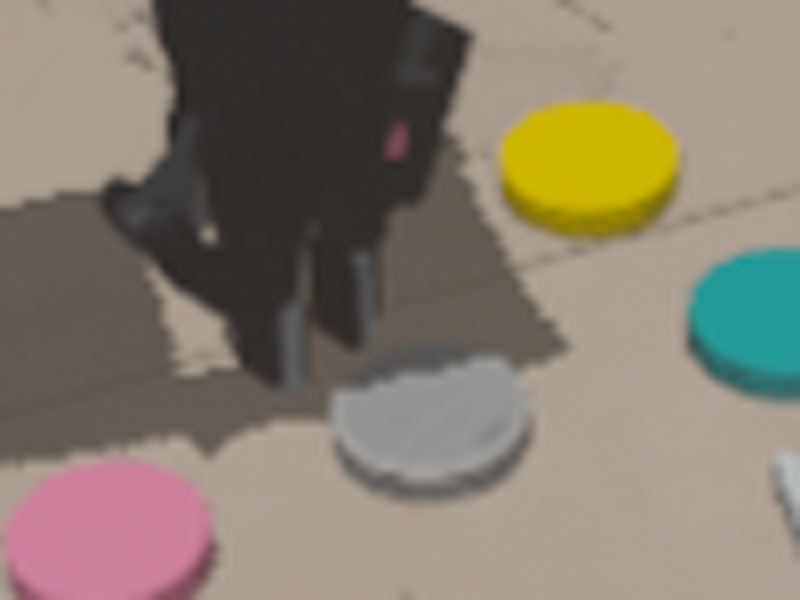

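View pics/wrist7.png

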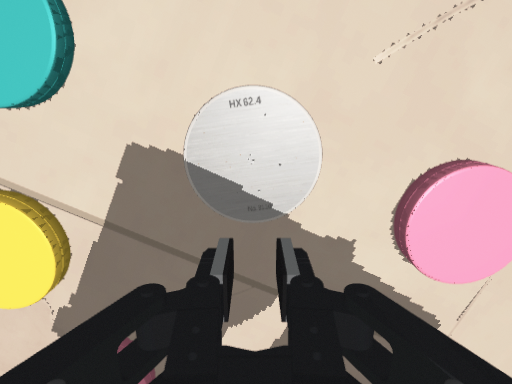

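>>> drive_tool:
  commands:
    - {"claw": 190,"offset": [0,-4,2],"roll": 0}
    - {"claw": 190,"offset": [0,-5,0],"roll": 0}
    - {"claw": 190,"offset": [0,-3,0],"roll": 0}
    - {"claw": 190,"offset": [0,-4,0],"roll": 0}
    - {"claw": 190,"offset": [0.5,-5,0],"roll": 0}
    - {"claw": 190,"offset": [0.7,-6,0],"roll": 0}
    - {"claw": 190,"offset": [0.8,-6,0],"roll": 0}
    - {"claw": 190,"offset": [0.8,-6,0],"roll": 0}
    - {"claw": 190,"offset": [0.8,-6,0],"roll": 0}
    - {"claw": 190,"offset": [0.5,-4,0],"roll": 0}
    - {"claw": 190,"offset": [0.2,-2,0],"roll": 0}
    - {"claw": 190,"offset": [0,0,0],"roll": 0}

```text
time_s: 9.25
position: [0.5315, 0.0346, -0.0225]
tcp_rot: [0.0, -0.214, 0.977, -0.0]
contact_force: [-0.1, -0.5, 0.1]
width: 0.0218
```

```bash
python3 look.py 8 wrist
```

```text
t 9.25 pos [ 0.5315  0.0346 -0.0225] F [-0.14 -0.52  0.13] w 0.0218 yaw of tool y 114.66 z [ 2.e-04 -4.e-04 -1.e+00]
```

View pics/wrist8.png

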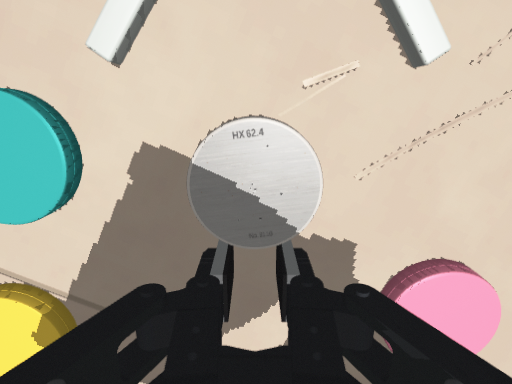

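```bash
cat > gm.py <<'E'
from tip import *
def T(X,yaw=-65.3):
    u=np.array([np.cos(np.radians(yaw)),np.sin(np.radians(yaw))]);v=np.array([-u[1],u[0]]);d=np.array(X)[:2]-np.array([.599,-.128]);return (1e3*np.array([d@u,d@v])).round(1)
E
python3 - <<'E'
from gm import *
c,s=load('pics/wrist8.pkl')
R=Ro.from_quat(np.roll(s["tcp_rot"],-1)).as_matrix()
for n,uv,z in [('block',(255.5,181),.014),('Lout',(87,45),.012),('Lin',(117,66),.012),('Rin',(418,67),.012),('Rout',(450,47),.012)]:
    X=onplane(c,uv,z,s);print(n,T(X),'tool',(1e3*(R.T@(X-s["position"]))).round(1))
print('tcp',T(s["position"]))
E
```

```text
block [-134.9    5.9] tool [  0.6 -41.1 -36.5]
Lout [-80.2  72.3] tool [-65.8 -95.8 -34.5]
Lin [-88.   61.4] tool [-54.8 -88.  -34.5]
Rin [-88.2 -59.2] tool [ 65.7 -87.8 -34.5]
Rout [-80.7 -70.9] tool [ 77.4 -95.3 -34.5]
tcp [-176.     6.6]
```

>>> drive_tool:
  commands:
    - {"claw": 190,"offset": [0.3,-4,0],"roll": 0}
    - {"claw": 190,"offset": [0.7,-6,0],"roll": 0}
    - {"claw": 190,"offset": [0.8,-6,0],"roll": 0}
    - {"claw": 190,"offset": [0.8,-6,0],"roll": 0}
    - {"claw": 190,"offset": [0.8,-6,0],"roll": 0}
    - {"claw": 190,"offset": [0.8,-6,0],"roll": 0}
    - {"claw": 190,"offset": [0.6,-6,0],"roll": 0}
    - {"claw": 190,"offset": [0.2,-6,0],"roll": 0}
    - {"claw": 190,"offset": [0,-6,0],"roll": 0}
    - {"claw": 190,"offset": [0,-4,0],"roll": 0}
    - {"claw": 190,"offset": [0,-2,0],"roll": 0}
    - {"claw": 190,"offset": [0,0,0],"roll": 0}

```text
time_s: 10.5
position: [0.5512, -0.0201, -0.0225]
tcp_rot: [0.0, -0.214, 0.977, -0.0]
contact_force: [-0.1, -0.3, -0.8]
width: 0.0215
```

```bash
python3 look.py 9 wrist
```

```text
t 10.5 pos [ 0.5512 -0.0201 -0.0225] F [-0.13 -0.26 -0.78] w 0.0215 yaw of tool y 114.66 z [ 3.e-04 -4.e-04 -1.e+00]
```

View pics/wrist9.png

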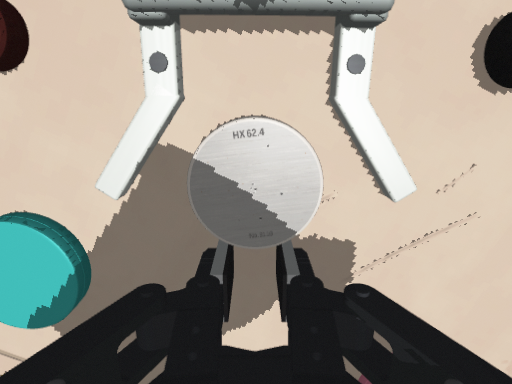

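Run:
```python
from gm import *
c,s=load('pics/wrist9.pkl')
R=Ro.from_quat(np.roll(s["tcp_rot"],-1)).as_matrix()
for n,uv,z in [('block',(255.5,181.5),.014),('Lc',(183,98),.012),('Rc',(334,98),.012),('Lin',(118,200),.012),('Rin',(395,202),.012),('Rr',(334,28),.012),('Lr',(181,28),.012)]:
    X=onplane(c,uv,z,s);print(n,T(X),'tool',(1e3*(R.T@(X-s["position"]))).round(1))
print('tcp',T(s["position"]))
```

```text
block [-77.2   1. ] tool [  0.6 -40.8 -36.5]
Lc [-42.3  30.8] tool [-29.1 -75.6 -34.5]
Rc [-42.3 -31.2] tool [ 32.8 -75.7 -34.5]
Lin [-86.3  63.2] tool [-61.5 -31.7 -34.5]
Rin [-87.2 -62.3] tool [ 64.  -30.8 -34.5]
Rr [-16.4 -29.3] tool [  30.9 -101.7  -34.4]
Lr [-16.4  29.9] tool [ -28.3 -101.6  -34.4]
tcp [-118.     1.7]
```

>>> drive_tool:
  commands:
    - {"claw": 190,"offset": [0.2,-4,0],"roll": 0}
    - {"claw": 190,"offset": [0.2,-6,0],"roll": 0}
    - {"claw": 190,"offset": [0.2,-6,0],"roll": 0}
    - {"claw": 190,"offset": [0.2,-6,0],"roll": 0}
    - {"claw": 190,"offset": [0.1,-6,0],"roll": 0}
    - {"claw": 190,"offset": [0,-6,0],"roll": 0}
    - {"claw": 190,"offset": [0,-6,0],"roll": 0}
    - {"claw": 190,"offset": [0,-6,0],"roll": 0}
    - {"claw": 190,"offset": [0,-4,0],"roll": 0}
    - {"claw": 190,"offset": [0,-2,0],"roll": 0}
    - {"claw": 190,"offset": [0,0,0],"roll": 0}

```text
time_s: 11.65
position: [0.5721, -0.0678, -0.0225]
tcp_rot: [0.0, -0.214, 0.977, -0.0]
contact_force: [0.1, 0.3, 0.3]
width: 0.0217
```

```bash
python3 look.py 10 wrist
```

```text
t 11.65 pos [ 0.5721 -0.0678 -0.0225] F [0.1 0.3 0.3] w 0.0217 yaw of tool y 114.66 z [ 4.e-04 -5.e-04 -1.e+00]
```

View pics/wrist10.png

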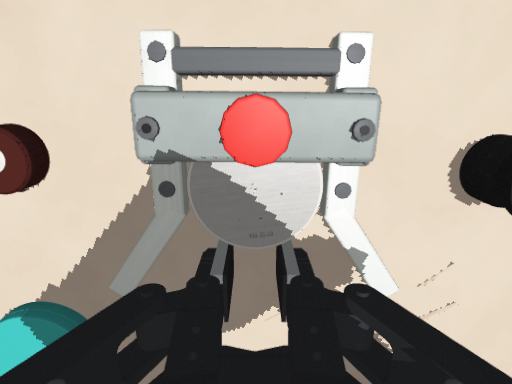

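>>> drive_tool:
  commands:
    - {"claw": 190,"offset": [0,-3,0],"roll": 0}
    - {"claw": 190,"offset": [0,-4,0],"roll": 0}
    - {"claw": 190,"offset": [0,-3,0],"roll": 0}
    - {"claw": 190,"offset": [0,-2,0],"roll": 0}
    - {"claw": 190,"offset": [0,0,0],"roll": 0}

```text
time_s: 12.2
position: [0.5771, -0.0786, -0.0225]
tcp_rot: [0.0, -0.214, 0.977, -0.0]
contact_force: [-0.8, -0.1, 1.2]
width: 0.0212
```

>>> drive_tool:
  commands:
    - {"claw": 190,"offset": [0,-1,0],"roll": 0}
    - {"claw": 190,"offset": [0,-1,0],"roll": 0}
    - {"claw": 190,"offset": [0,0,0],"roll": 0}

```text
time_s: 12.5
position: [0.5777, -0.08, -0.0225]
tcp_rot: [-0.0, -0.214, 0.977, 0.0]
contact_force: [-1.1, 2.0, 0.7]
width: 0.022
```

>>> drive_tool:
  commands:
    - {"claw": 190,"offset": [0,-1,0],"roll": 0}
    - {"claw": 190,"offset": [0,0,0],"roll": 0}

```text
time_s: 12.7
position: [0.5781, -0.0809, -0.0225]
tcp_rot: [-0.0, -0.214, 0.977, -0.0]
contact_force: [-1.3, 1.4, 0.6]
width: 0.0218
```

```bash
python3 look.py 11 wrist
```

```text
t 12.7 pos [ 0.5781 -0.0809 -0.0225] F [-1.27  1.37  0.61] w 0.0218 yaw of tool y 114.68 z [-0. -0. -1.]
```

View pics/wrist11.png

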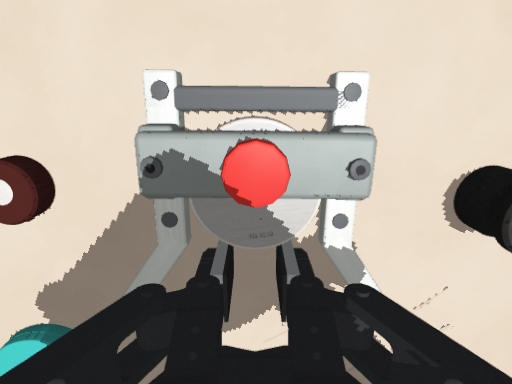

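Run:
```python
from gm import *
c,s=load('pics/wrist11.pkl')
for n,uv,z in [('front',(255,118.5),.014),('stop',(255,109.5),.012),('block rear',(255,247),.014),('red',(256,173.5),.042),('corner',(188,245),.012)]:
    print(n,T(onplane(c,uv,z,s)))
crop('wrist','11',170,80,340,200)
```

```text
front [16.1  0.3]
stop [19.6  0.3]
block rear [-42.1   0.2]
red [-0.6 -0. ]
corner [-42.1  31.9]
k 4.705882352941177
```

View pics/wrist11c.png

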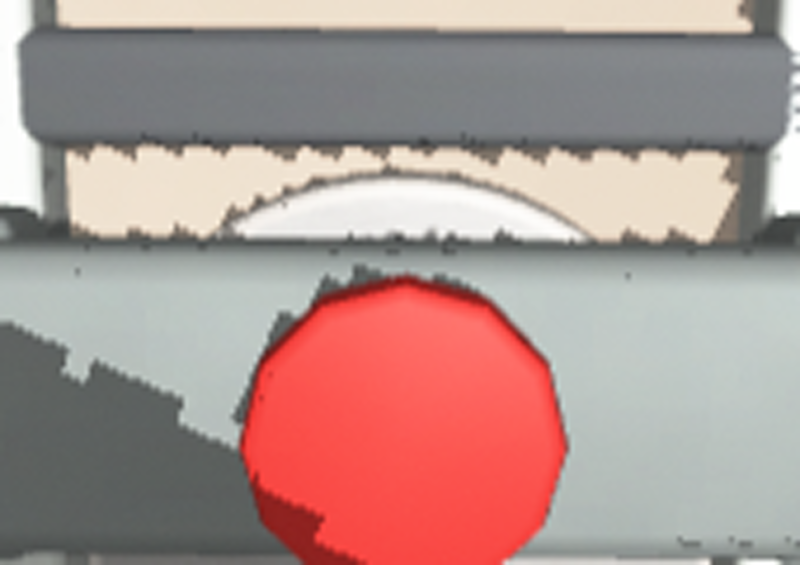

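Still about 3 mm short of the stop; the gap is visible between the block's front (255,118) and the stop (255,110). I'll keep pushing gently.

>>> drive_tool:
  commands:
    - {"claw": 190,"offset": [0,-1,0],"roll": 0}
    - {"claw": 190,"offset": [0,-1,0],"roll": 0}
    - {"claw": 190,"offset": [0,0,0],"roll": 0}

```text
time_s: 13.05
position: [0.5791, -0.0829, -0.0225]
tcp_rot: [0.0, -0.214, 0.977, -0.0]
contact_force: [-0.2, 0.4, 1.2]
width: 0.0217
```

>>> drive_tool:
  commands:
    - {"claw": 190,"offset": [0,-1,0],"roll": 0}
    - {"claw": 190,"offset": [0,0,0],"roll": 0}

```text
time_s: 13.25
position: [0.5791, -0.0832, -0.0226]
tcp_rot: [-0.0, -0.214, 0.977, 0.0]
contact_force: [-2.0, 3.8, 2.4]
width: 0.0217
```

>>> drive_tool:
  commands:
    - {"claw": 190,"offset": [0,-1,0],"roll": 0}
    - {"claw": 190,"offset": [0,0,0],"roll": 0}

```text
time_s: 13.45
position: [0.5792, -0.0833, -0.0226]
tcp_rot: [-0.001, -0.214, 0.977, 0.001]
contact_force: [-2.9, 6.9, 4.0]
width: 0.0216
```

Position has stalled while the force climbs to about 7 N, which fits contact with the stop. I'll check the picture.

Run:
```python
from gm import *
look(["wrist","side"],"12")
c,s=load('pics/wrist12.pkl')
for n,uv,z in [('front',(255,118.5),.014),('rear',(255,247),.014)]:
    print(n,T(onplane(c,uv,z,s)))
crop('wrist','12',170,80,340,200)
```

```text
t 13.45 pos [ 0.5792 -0.0833 -0.0226] F [-2.86  6.94  4.01] w 0.0216 yaw of tool y 114.67 z [-0.0015  0.0019 -1.    ]
front [18.8  0.2]
rear [-39.4   0.2]
k 4.705882352941177
```

View pics/wrist12c.png

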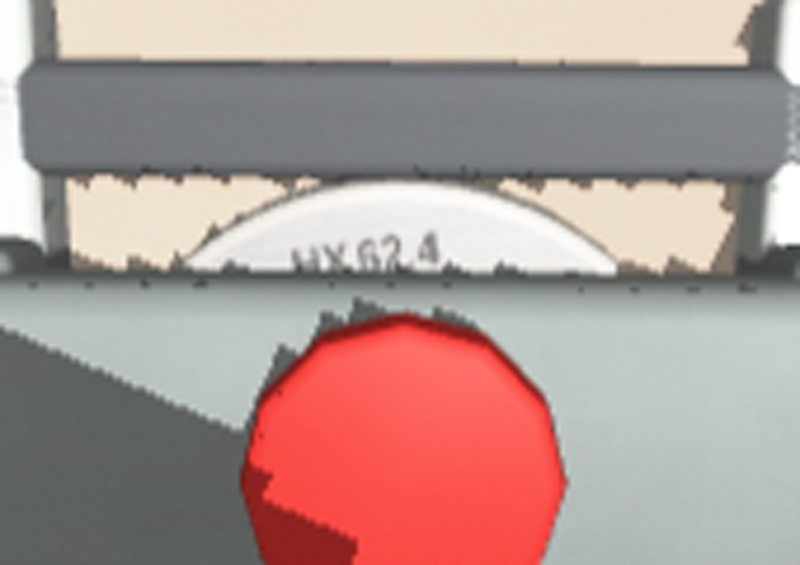

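>>> drive_tool:
  commands:
    - {"claw": 190,"offset": [0,3,0],"roll": 0}
    - {"claw": 190,"offset": [0,10,0],"roll": 0}
    - {"claw": 190,"offset": [0,20,0],"roll": 0}
    - {"claw": 190,"offset": [0,10,-20],"roll": 0}
    - {"claw": 255,"offset": [0,0,-40],"roll": 0}
    - {"claw": 255,"offset": [0,0,-30],"roll": 0}
    - {"claw": 255,"offset": [0,0,0],"roll": 0}
    - {"claw": 255,"offset": [0,0,0],"roll": 0}
    - {"claw": 255,"offset": [0,0,0],"roll": 0}

```text
time_s: 14.45
position: [0.5605, -0.0446, 0.0662]
tcp_rot: [-0.001, -0.214, 0.977, 0.001]
contact_force: [-0.6, -0.6, 1.1]
width: 0.0001
```

Run:
```python
from gm import *
look(["wrist","side"],"13")
c,s=load('pics/wrist13.pkl');R=Ro.from_quat(np.roll(s["tcp_rot"],-1)).as_matrix()
print('tcp',T(s["position"]))
for v in range(220,262,3):
  print(v,[(1e3*(R.T@(bydepth(c,(u,v),s)-s["position"]))).round(0).tolist() for u in (248,254,260)])
```

```text
t 14.45 pos [ 0.5605 -0.0446  0.0662] F [-0.58 -0.64  1.05] w 0.0001 yaw of tool y 114.69 z [-2.2e-03  6.0e-04 -1.0e+00]
tcp [-91.8  -0.1]
220 [[-5.0, 17.0, 65.0], [-0.0, 17.0, 64.0], [5.0, 17.0, 64.0]]
223 [[-5.0, 20.0, 64.0], [-0.0, 20.0, 65.0], [5.0, 20.0, 65.0]]
226 [[-5.0, 22.0, 64.0], [-0.0, 23.0, 65.0], [5.0, 22.0, 64.0]]
229 [[-5.0, 25.0, 65.0], [-0.0, 25.0, 65.0], [5.0, 25.0, 64.0]]
232 [[-5.0, 27.0, 63.0], [-0.0, 28.0, 65.0], [5.0, 28.0, 65.0]]
235 [[-5.0, 31.0, 66.0], [-0.0, 30.0, 64.0], [5.0, 30.0, 63.0]]
238 [[-3.0, -10.0, -29.0], [0.0, -11.0, -30.0], [3.0, -10.0, -28.0]]
241 [[-3.0, -11.0, -33.0], [0.0, -10.0, -32.0], [3.0, -11.0, -33.0]]
244 [[-3.0, -11.0, -36.0], [0.0, -11.0, -36.0], [3.0, -11.0, -36.0]]
247 [[-3.0, -11.0, -40.0], [0.0, -10.0, -38.0], [3.0, -11.0, -39.0]]
250 [[-3.0, -11.0, -42.0], [0.0, -11.0, -42.0], [3.0, -10.0, -41.0]]
253 [[-3.0, -11.0, -45.0], [0.0, -10.0, -44.0], [3.0, -10.0, -44.0]]
256 [[-3.0, -11.0, -48.0], [0.0, -10.0, -47.0], [3.0, -10.0, -47.0]]
259 [[-3.0, -10.0, -49.0], [0.0, -10.0, -50.0], [3.0, -11.0, -50.0]]
```

View pics/wrist13.png

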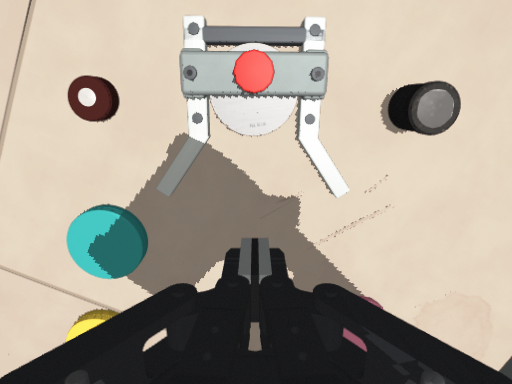

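View pics/side13.png

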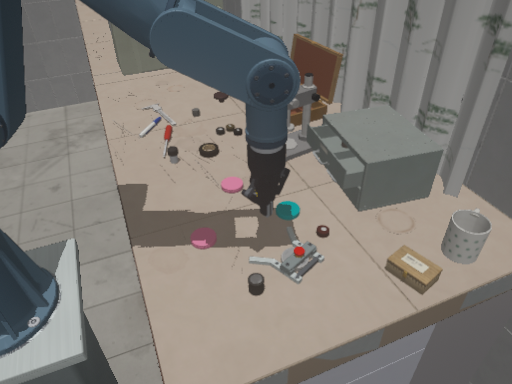

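Run:
```python
from gm import *
c,s=load('pics/wrist13.pkl');R=Ro.from_quat(np.roll(s["tcp_rot"],-1)).as_matrix()
X=onplane(c,(254,71.5),.042,s);print((1e3*(R.T@(X-s["position"]))).round(1),bydepth(c,(254,71.5),s))
crop('wrist','13',170,10,340,140)
```

```text
[ -0.1 -90.7  24.1] [ 0.59840379 -0.12700383  0.04179719]
k 4.615384615384615
```

View pics/wrist13c.png

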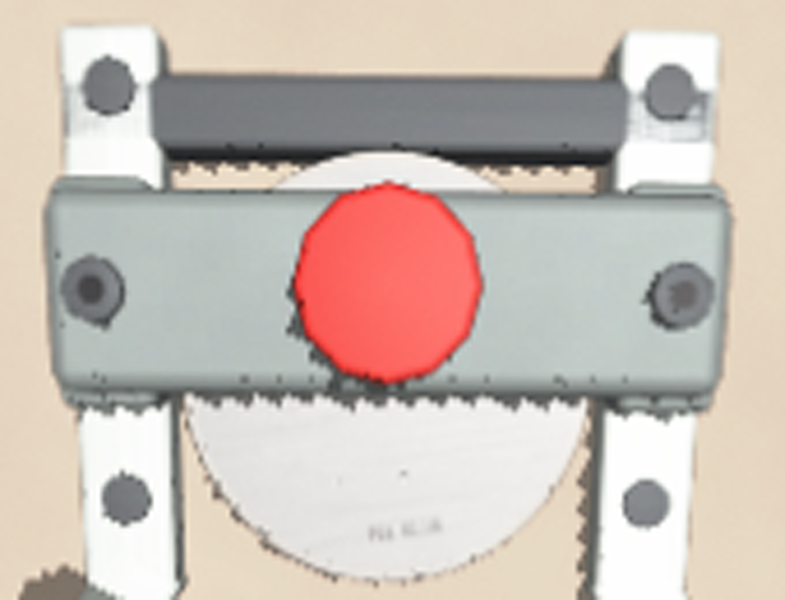

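>>> drive_tool:
  commands:
    - {"claw": 255,"offset": [0,-20,0],"roll": 0}
    - {"claw": 255,"offset": [0,-30,0],"roll": 0}
    - {"claw": 255,"offset": [0,-28,0],"roll": 0}
    - {"claw": 255,"offset": [0,-13,0],"roll": 0}
    - {"claw": 255,"offset": [0,0,15],"roll": 0}
    - {"claw": 255,"offset": [0,0,15],"roll": 0}
    - {"claw": 255,"offset": [0,0,10],"roll": 0}
    - {"claw": 255,"offset": [0,0,0],"roll": 0}
    - {"claw": 255,"offset": [0,0,0],"roll": 0}

```text
time_s: 15.45
position: [0.5993, -0.1271, 0.0268]
tcp_rot: [-0.001, -0.214, 0.977, 0.0]
contact_force: [0.3, 0.1, 0.8]
width: 0.0001
```

Run:
```python
from gm import *
look(["wrist","side"],"14")
crop('side','14',230,190,350,280)
print(T(get_state()["position"]))
```

```text
t 15.45 pos [ 0.5993 -0.1271  0.0268] F [0.27 0.14 0.75] w 0.0001 yaw of tool y 114.73 z [-1.3e-03  6.0e-04 -1.0e+00]
k 6.666666666666667
[0.3 1.2]
```

View pics/side14c.png

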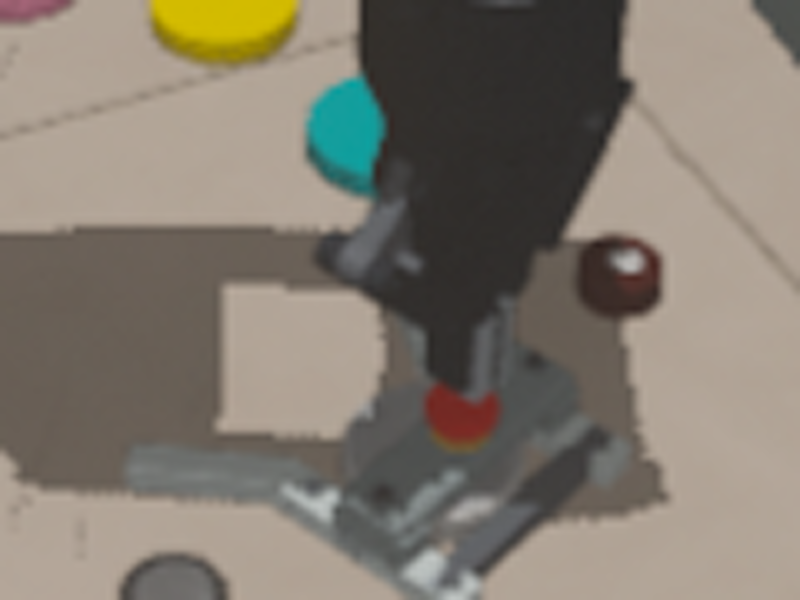

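View pics/wrist14.png

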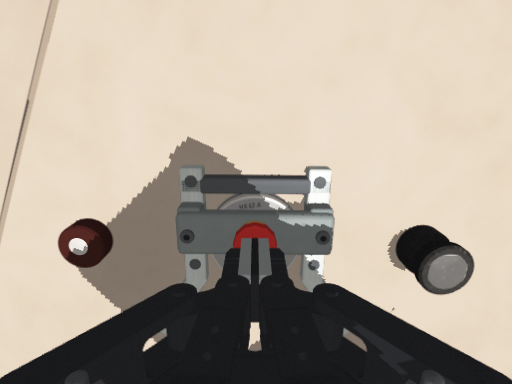

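>>> drive_tool:
  commands:
    - {"claw": 255,"offset": [0,0,5],"roll": 0}
    - {"claw": 255,"offset": [0,0,4],"roll": 0}
    - {"claw": 255,"offset": [0,0,2],"roll": 0}
    - {"claw": 255,"offset": [0,0,0],"roll": 0}

```text
time_s: 15.95
position: [0.6, -0.1281, 0.0164]
tcp_rot: [0.0, -0.214, 0.977, 0.0]
contact_force: [0.1, 0.8, 3.2]
width: -0.0001
```

>>> drive_tool:
  commands:
    - {"claw": 255,"offset": [0,0,1],"roll": 0}
    - {"claw": 255,"offset": [0,0,1],"roll": 0}
    - {"claw": 255,"offset": [0,0,0],"roll": 0}

```text
time_s: 16.25
position: [0.6, -0.1282, 0.0152]
tcp_rot: [0.0, -0.214, 0.977, -0.0]
contact_force: [-1.9, 1.1, 5.8]
width: -0.0
```

>>> drive_tool:
  commands:
    - {"claw": 255,"offset": [0,0,1],"roll": 0}
    - {"claw": 255,"offset": [0,0,0],"roll": 0}

```text
time_s: 16.45
position: [0.6001, -0.1282, 0.0152]
tcp_rot: [0.0, -0.214, 0.977, -0.0]
contact_force: [-5.5, 2.5, 13.1]
width: -0.0001
```

Run:
```python
from gm import *
look(["wrist","side"],"15")
crop('side','15',260,220,330,272)
c,s=load('pics/wrist15.pkl')
crop('wrist','15',160,140,350,280)
```

```text
t 16.45 pos [ 0.6001 -0.1282  0.0152] F [-5.49  2.53 13.13] w -0.0001 yaw of tool y 114.68 z [ 2.e-04 -2.e-04 -1.e+00]
k 11.428571428571429
k 4.2105263157894735
```

View pics/side15c.png

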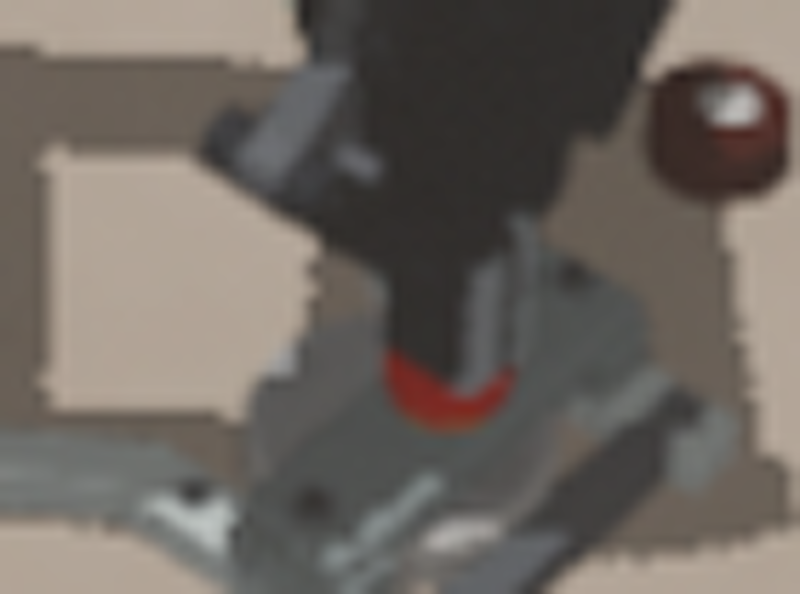

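View pics/wrist15c.png

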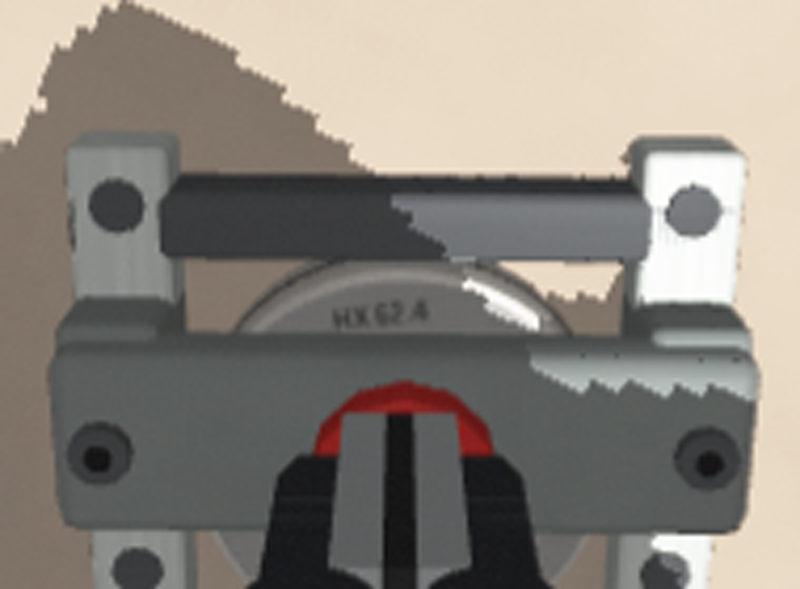

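>>> drive_tool:
  commands:
    - {"claw": 255,"offset": [0,0,0],"roll": 0}
    - {"claw": 255,"offset": [0,0,0],"roll": 0}
    - {"claw": 255,"offset": [0,0,0],"roll": 0}
    - {"claw": 255,"offset": [0,0,0],"roll": 0}
    - {"claw": 255,"offset": [0,0,0],"roll": 0}
    - {"claw": 255,"offset": [0,0,0],"roll": 0}
    - {"claw": 255,"offset": [0,0,0],"roll": 0}
    - {"claw": 255,"offset": [0,0,0],"roll": 0}
    - {"claw": 255,"offset": [0,0,0],"roll": 0}
    - {"claw": 255,"offset": [0,0,0],"roll": 0}

```text
time_s: 17.55
position: [0.6001, -0.1282, 0.0151]
tcp_rot: [0.0, -0.214, 0.977, -0.0]
contact_force: [-4.8, 3.5, 13.0]
width: 0.0001
```

>>> drive_tool:
  commands:
    - {"claw": 255,"offset": [0,0,-2],"roll": 0}
    - {"claw": 255,"offset": [0,0,-3],"roll": 0}
    - {"claw": 255,"offset": [0,0,-8],"roll": 0}
    - {"claw": 255,"offset": [0,0,-20],"roll": 0}
    - {"claw": 255,"offset": [0,0,-30],"roll": 0}
    - {"claw": 255,"offset": [0,20,-30],"roll": 0}
    - {"claw": 255,"offset": [0,40,0],"roll": 0}
    - {"claw": 255,"offset": [0,40,0],"roll": 0}
    - {"claw": 255,"offset": [0,0,0],"roll": 0}
    - {"claw": 255,"offset": [0,0,0],"roll": 0}

```text
time_s: 18.55
position: [0.558, -0.0367, 0.1068]
tcp_rot: [0.0, -0.214, 0.977, -0.0]
contact_force: [-0.6, -0.7, 0.0]
width: 0.0001
```

Run:
```python
from gm import *
look(["wrist","side","top"],"16")
crop('side','16',180,165,350,292)
crop('wrist','16',170,10,340,137)
c,s=load('pics/wrist16.pkl')
```

```text
t 18.55 pos [ 0.558  -0.0367  0.1068] F [-0.6  -0.72  0.  ] w 0.0001 yaw of tool y 114.77 z [ 3.e-04 -5.e-04 -1.e+00]
k 4.705882352941177
k 4.705882352941177
```

View pics/side16c.png

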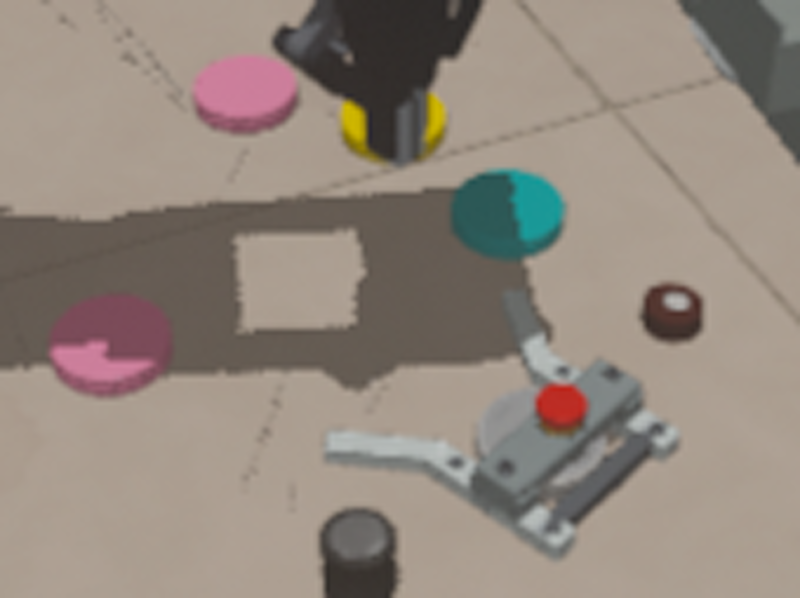

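View pics/wrist16.png

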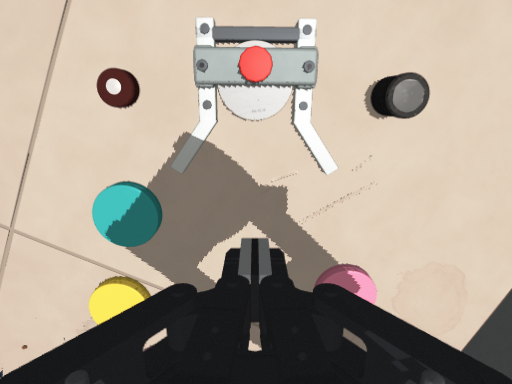

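Run:
```python
from gm import *
c,s=load('pics/wrist16.pkl')
for n,uv,z in [('rear',(255,120),.014),('stop front top',(255,40),.012),('block front',(255,41),.014),('red',(256,63.5),.042)]:print(n,T(onplane(c,uv,z,s)))
print(bydepth(c,(256,63),s), bydepth(c,(255,100),s))
```

```text
rear [-40.7   0.2]
stop front top [19.4  0.4]
block front [18.3  0.4]
red [-0.7 -0.3]
[ 0.59851867 -0.12771143  0.04287162] [ 0.58877542 -0.10519232  0.01492242]
```

View pics/wrist16c.png

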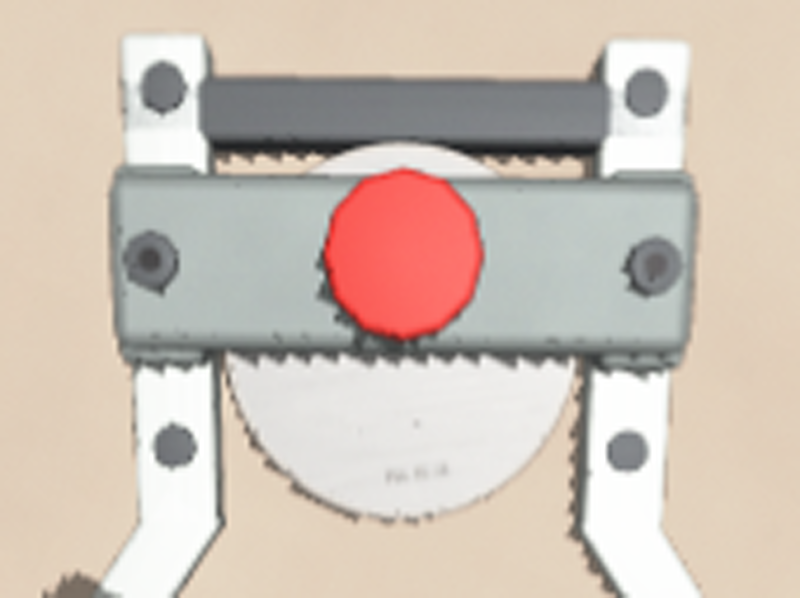

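The block touches the stop, the plunger is back up (top at 43 mm), and the fingers are clear. Handing in.

```bash
python3 -c "
from cell import *
print(hand_in())"
```

```text
the job is handed in; nothing more can be done
None
```

The test block is home against the end stop. The plunger was pressed, held and released, and I handed the job in at about 19 s; it gave no verdict.

- **Pushing:** I used the two slightly open fingertips as a cradle and slid the plain steel block through the guides and under the bridge. It stopped moving when the push reached about 7 N. I then backed off and lifted the shut fingers over the bridge.
- **Pressing:** I pressed the red plunger until it would go no further, at about 13 N, and held it for about 1.1 s. I then rose straight up and backed away. I could not read the plunger's travel directly. That it reached the block is inferred from the stall and from the stem being hidden in the side picture.
- **Last checks:** The pictures show the block touching the stop, with its front measured within 1–2 mm of the stop face, which is the camera's accuracy. The plunger top is back at about 43 mm. The loupe, the red specimen and the nearby look-alike discs look undisturbed. I did not re-measure the tape roll and the eyepiece, but the arm did not work near them. The force on the tool is near zero, and it is clear of everything.
- **Disagreement found:** The real fingertips sit about 28 mm behind the reported tool point. My first approach therefore passed harmlessly above the block. I measured the offset with the wrist camera and used it for the rest of the job.

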